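# Close the refilled canister and turn its code to the stock reader

## Task

The refilled steel canister stands on the turntable of the stock reader. Push its lid fully home, and turn the canister where it stands until the bar-code label squarely faces the reader's window, so that the stock reader can log it. Leave it standing upright and still near the middle of the turntable, with its lid shut, and do not shift the other things on the worktop.

Things in the scene. Friction and masses are not known exactly. Their poses are not given: they have to be found in the camera images.
- stand: Stock reader, fixed: black base plate 290 x 180 x 12 mm with an aluminium turntable (160 mm diameter, top 30 mm above the worktop) and, at one end, a grey box-shaped code reader (86 mm wide, 66 deep, top 130 mm above the worktop). Origin: on the worktop, on the turntable's vertical axis. x points level from the turntable to the reader, z up.
- turntable (a joint): Angle of the reader's turntable, rad, growing counter-clockwise from above; its zero means nothing. Turns freely many times round; about 0.05 N m starts it, and it stays where it is left.
- window (a point): Middle of the reader's dark glass window, an upright face 60 x 52 mm that looks back at the turntable: 114 mm from the turntable's axis along the stand's x, 84 mm above the worktop. Axes as the stand.
- canister: Plain steel canister, loose on the turntable (a few mm off its middle at most), 108 mm diameter: too wide to grip. About 0.5 to 1 kg. Origin: centre of its underside; z up its axis; x points from the axis out through the middle of the label. Wall 118 mm high, then a neck of 100 mm diameter that the lid slides over.
- label (a point): Middle of the paper bar-code label (75 degrees of the wall, 86 mm high): 55 mm out along the canister's x, 59 mm above its underside. The flat grey pour flap in the lid's top (36 x 34 mm, close to the rim) lies straight above the label and shows from above where it is.
- lid (a joint): How far the white push-on lid has been pushed down, in m: 0 = 10 mm proud, 0.010 = fully home. At the start it stands 6 to 10 mm proud. It slides straight down stiffly, needs about 11 N of push, and stays where it is left. Home it stops solidly; then it can be pressed on without moving.
- lid_top (a point): Centre of the lid's flat top (112 mm diameter, lid 14 mm deep). Fully home it is 134 mm above the canister's underside, 164 mm above the worktop. The lid turns with the canister. A fingertip pressed on it off-centre with about 5 N or more and swept round the turntable's axis carries canister and turntable round.
- mug: Bystander: blue pottery mug, 92 mm high, beside the reader's base. Origin under its middle.
- jar: Bystander: glass jar with brass-coloured lid, 95 mm high, beside the reader's base. Origin under its middle.
- small_canister: Bystander: slim steel can, 72 mm diameter, 105 mm high, near the reader's base. Origin under its middle.
- bottle: Bystander: green glass bottle, 210 mm high. Origin under its middle.
- carton: Bystander: cardboard carton 75 x 125 x 110 mm. Origin under its middle.
- brush: Bystander: hand brush lying on the worktop.
- soap: Bystander: amber glass soap bottle, 150 mm high. Origin under its middle.

How it is judged (in metres and radians):
At the end, for the whole second after the job is handed in: The lid is home to within 1.7 mm; the label's middle faces the reader to within 0.22 rad (about 12 degrees); the canister stands upright and at rest on the turntable, its axis within 20 mm of the turntable's (value of joint lid above 0.0083 m and angle between the x axis of canister and the x axis of stand, either way round below 0.22 rad and x of label in the frame of stand above 0.025 m and horizontal distance between canister and stand below 0.02 m and angle between canister's own z axis and vertical below 0.05 rad and z of canister in the frame of stand below 0.034 m and linear speed of canister below 0.01 m/s and angular speed of canister below 0.05 rad/s); the robot touches nothing.
It fails at once if a bystander is shifted by more than 25 mm (distance of any of mug, jar, small_canister, bottle, carton, brush, soap from where it was at the start of the episode above 0.025 m).
It fails at once if the canister is tipped or lifted instead of turned where it stands (angle between canister's own z axis and vertical above 0.35 rad or z of canister in the frame of stand above 0.06 m).
It also fails if it takes over 67 s, if anything falls off the work surface, if the arm or the gripper's body presses on something with over 40 N, if the wrist force passes 120 N, or if a joint passes its speed limit or range.

## Robot

A 6-joint arm with a two-finger parallel gripper is mounted at the origin on the work surface. World frame = base frame: x ahead of the robot, y to its left, z up, the work surface at z = 0. Lengths are in mm, angles in rad, forces in N, time in s.
With the tool pointing down it reaches from about 375 to 750 mm from the base axis. Payload 9 kg.
Tool frame: the origin (TCP) lies midway between the tips of the shut fingers; the grasp point (between the pads) lies env.grasp_offset behind it (env.grasp_offset is the distance from the TCP to the grasp point, in mm); x points along the fingers, z is the direction in which the jaws open and shut, and the axes are right-handed (so a half turn about x gives the same grasp; the last joint's range is limited). The gripper opens to 85 mm and grips with 20 to 120 N. Pads are 22 mm wide; open, the fingers measure 114 mm over their backs; the gripper's body (76 mm by 85 mm) begins 54 mm behind the grasp point. The pads swing forward as they close: fully open they stand 13 mm farther back than shut.
Start: joints at [0.99, 0.104, 0.097, 1.564, 0, 1.353], TCP at [212.942, 560.974, 231.331] pointing down, gripper open.
Joint ranges: [-2.99, 2.99], [-0.84, 1.86], [-1.1, 1.16], [-1.84, 2.11], [-1.51, 1.56], [-3.14, 3.14]. Speed limits (rad/s): [2.22, 2.22, 2.57, 3.14, 3.14, 3.14].

## Interface

Orientations are given as a unit quaternion [x, y, z, w].
In Python, from plant import env gives the robot as it stands.
- The arm moves only by the tool jog_arm, never from a script. Its argument "rows" is a list of rows, each a list of 3 entries, a list of its own where there are three numbers: the shift along the tool's x, y, z in m, then the turn, a rotation vector about the tool's x, y, z in rad, then the finger opening in m, from 0 to 0.0854. A call has 1 to 10 rows; each row is the pose to reach, as a shift and turn from the pose commanded when the call began, along the tool's axes at that moment; what a row does not reach only later rows make up. A row lasts 1/10 s, in which the tool goes at most 50 mm and 8.59 degrees, less where a joint would pass 70% of its speed; a pose out of reach is approached as far as the arm can. A call with a gripper value outside its range is refused whole. The fingers move at their own pace and stop on an object; the grip force is fixed at half the most. Time passes only in rows, so rows that repeat a pose let the fingers close. It gives the time, the measured TCP pose, the force and the opening at its end, in the units of the state.
- env.get_obs(): the state, without advancing time (a new reading comes with each control period).
- env.snapshot(name): name is "scene" or "side" or "wrist"; returns a dict with "pixels" (420x560x3 uint8, red, green, blue), "K" (3x3 intrinsics, pixels), "R" (3x3) and "t" (3): a world point X has camera coordinates R X + t. Camera axes: x right, y down, z forward; pixel columns grow to the right and rows downward; lengths in mm; the calibration is good to about 2 mm. The wrist camera is an equidistant fisheye: a pixel r from the principal point sees the ray r / f radians off the axis. A picture is of the moment at which its call begins. There is no depth.
- env.finish_job(): hands the job in, once; it reports no verdict.
Trained networks look in a picture, given as the dict that the camera call returned (one of the last four; its "shot" number tells which), for a name from the list of things; names that differ only in an ending like _2 or _b are one class to them, and where a whole thing is asked for, a point or a joint stands for the part that bears it (a point fixed in the world has none). Each returns a list of dicts, best first, with "confidence" (0 to 1); they miss things now and then, are a little off and sometimes report something else, mostly with a low value. They report only what shows in the picture. A call takes as long as a camera call.
- env.look_for(picture, name): "position" ([x, y, z] in mm, in world coordinates, good to about 4 mm: the middle of the surface that is visible of it).
- env.outline_of(picture, name): "mask" (420x560 bool, what is visible of it).
The state is a dict: "time": time; "joint_positions": joint angles; "qvel": joint speeds; "joint_torque": joint torques, N m; "tool_pos": TCP position; "tool_rot": TCP orientation; "force": force on the tool from outside, world axes, zero at the start; "torque": the same for the moment, N m; "width": opening from 0.0 (shut) to 1.0 (fully open).
Only numpy, scipy, OpenCV 4.12 (cv2) and the standard library are available. Lean on these libraries where they do the work, as an engineer would, in place of code of your own. Each camera call takes 0.05 s, during which the arm holds its last target.

## Working session

There is one attempt and no reset: what is moved stays moved. The work goes in short steps, Python scripts to look and compute and a tool call to move; the robot and the scene stay as the last step left them, time stands still between calls to the robot, and variables do not carry over. Pictures are saved under pics/ and viewed, and the job is handed in when it is done.

Besides the shell and the picture viewer there is one more tool, called after "Emit:" as name(argument=value, ...) on one line, values as JSON. jog_arm: Moves the arm, as the interface text tells. Its arguments: {"type":"object","properties":{"rows":{"type":"array","items":{"type":"array"}}},"required":["rows"]}

```bash
ls; mkdir -p pics; python3 - <<'E'
from plant import env
import cv2,numpy as np
o=env.get_obs(); print(o, env.grasp_offset)
for n in ["scene","side","wrist"]:
    p=env.snapshot(n); cv2.imwrite(f"pics/{n}0.png",p["pixels"][:,:,::-1])
    print(n,p["K"].tolist(),p["R"].tolist(),p["t"].tolist())
    for k in ["stand","turntable","window","canister","label","lid","lid_top","mug","jar","small_canister","bottle","carton","brush","soap"]:
        try:
            r=env.look_for(p,k); print(k,[(np.round(q["position"]).tolist(),round(q["confidence"],2)) for q in r[:2]])
        except Exception as e: print(k,e)
E
```

```text
pics
{'time': 0.0, 'joint_positions': array([ 9.90291179e-01,  1.04680145e-01,  9.64675813e-02,  1.56392860e+00,
       -1.93048758e-05,  1.35309961e+00]), 'qvel': array([-3.62646049e-04,  8.61015259e-05,  1.34172298e-03,  2.69746356e-04,
        2.01321382e-03, -1.22998834e-03]), 'joint_torque': array([-2.92453551e-03, -5.56933236e+01,  5.03647041e+01,  1.67663052e-02,
       -3.73393977e-04,  1.54753394e-06]), 'tool_pos': array([212.74141834, 560.64818068, 230.53262952]), 'tool_rot': array([-0.40177558,  0.58243886,  0.40140465,  0.58156313]), 'force': array([ 0.42706118, -0.22127945,  0.28251277]), 'torque': array([ 0.02213157,  0.06935794, -0.03959616]), 'width': 1.0005099531838177} 18.700000000000003
scene [[389.77953030446287, 0.0, 281.13216173153626], [0.0, 389.77953030446287, 216.62095640492316], [0.0, 0.0, 1.0]] [[0.21436253816960452, 0.9767204840766509, 0.008111609862238871], [0.792351522849967, -0.169030564693597, -0.5861806312363975], [-0.5711635199019828, 0.13208241436480483, -0.8101397838328527]] [-150.89816195673345, -328.5750074633911, 1468.0639894249466]
stand [([576
[... 1651 characters left out ...]
, 0.83)]
soap [([635.0, 426.0, 79.0], 0.9)]
wrist [[325.19226210127806, 0.0, 281.04808133618667], [0.0, 325.19226210127806, 209.26405768792182], [0.0, 0.0, 1.0]] [[0.3545351617685049, 0.9350426822809768, -3.7183013216281374e-05], [0.9020572998004754, -0.3420178000631329, 0.2632801783588171], [0.2461654869116624, -0.09337562183338441, -0.9647194132496624]] [-600.1540696351612, -33.936279342629106, 377.9440125426585]
stand [([461.0, 122.0, 15.0], 0.69)]
turntable []
window [([459.0, 122.0, 17.0], 0.57)]
canister []
label []
lid []
lid_top []
mug []
jar []
small_canister [([356.0, -78.0, 60.0], 0.64)]
bottle []
carton []
brush [([307.0, 430.0, 19.0], 0.86), ([358.0, -78.0, 59.0], 0.54)]
soap []
```

View pics/scene0.png

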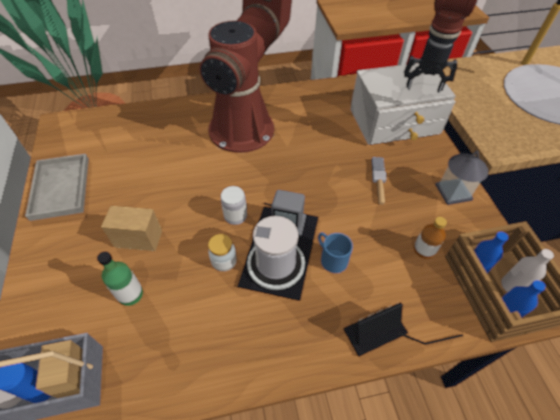

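View pics/side0.png

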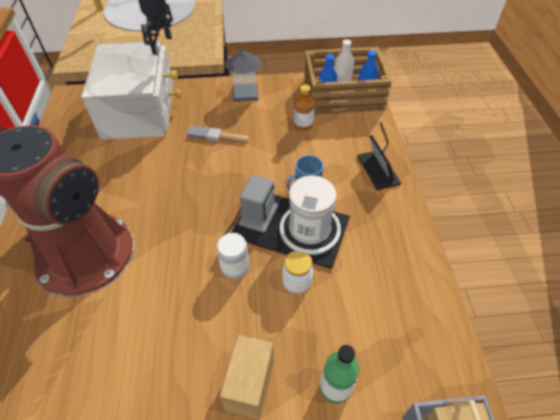

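View pics/wrist0.png

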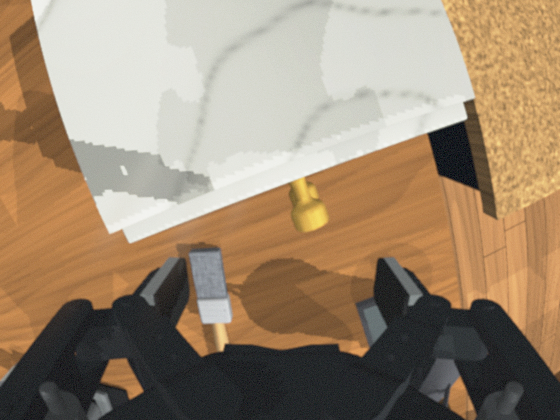

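```bash
cat > h.py <<'E'
from plant import env
import cv2,numpy as np
def rect(p,z,c=(610,0),half=130,s=3):
    # x of out image = -y world (left=+y), y of out = -x world ; scale s px/mm
    K,R,t=np.array(p["K"]),np.array(p["R"]),np.array(p["t"])
    n=int(2*half*s)
    v,u=np.mgrid[0:n,0:n]
    X=np.stack([c[0]+half-v/s,c[1]+half-u/s,np.full(u.shape,float(z))],-1)
    C=X@R.T+t
    q=C@K.T; m=(q[...,:2]/q[...,2:]).astype(np.float32)
    return cv2.remap(p["pixels"],m[...,0],m[...,1],cv2.INTER_CUBIC)[:,:,::-1].copy()
def grid(im,c,half,s,step=50):
    for w in range(-1000,1000,step):
        a=int((c[0]+half-w)*s)
        if 0<=a<im.shape[0]: cv2.line(im,(0,a),(im.shape[1],a),(0,255,255) ,1); cv2.putText(im,f"x{w}",(2,a-2),0,.4,(0,0,255),1)
        a=int((c[1]+half-w)*s)
        if 0<=a<im.shape[1]: cv2.line(im,(a,0),(a,im.shape[0]),(0,255,255),1); cv2.putText(im,f"y{w}",(a+2,12),0,.4,(0,0,255),1)
    return im
E
python3 - <<'E'
from h import *
for n in ["scene","side"]:
    p=env.snapshot(n)
    for z in (12,30,172):
        c=(590,10);half=150;s=1.3
        if z==12: A=[]
        A.append(grid(rect(p,z,c,half,s),c,half,s))
    A=[a for a in A]
    cv2.imwrite(f"pics/r_{n}.png",np.hstack(A[1:]) if 0 else np.hstack([A[1],A[2]]))
E
```

```text
(no output)
```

View pics/r_scene.png

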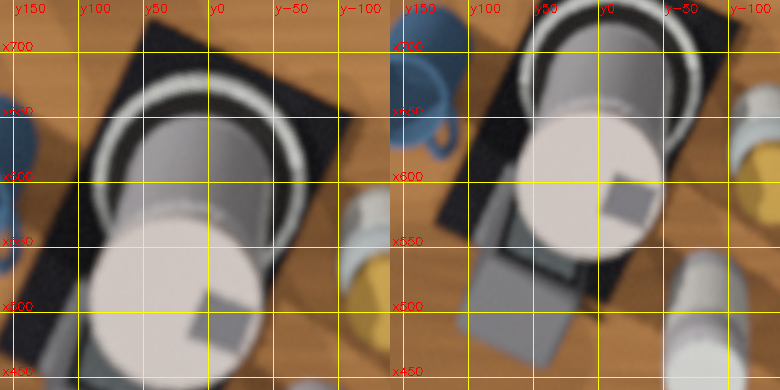

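View pics/r_side.png

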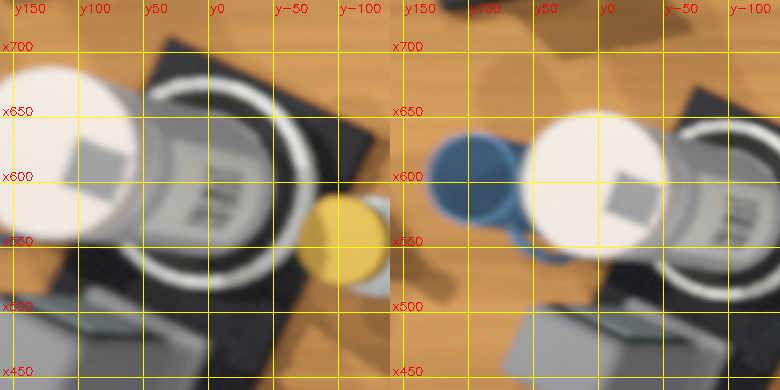

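```bash
cat >> h.py <<'E'
from scipy.spatial.transform import Rotation as Ro
def angs(p,z=172,c=(597,5),half=80,s=4):
    im=rect(p,z,c,half,s).astype(int)
    v,u=np.mgrid[0:im.shape[0],0:im.shape[1]]
    x=c[0]+half-v/s;y=c[1]+half-u/s
    w=(im.min(2)>175).astype(np.uint8)
    n,l,st,ce=cv2.connectedComponentsWithStats(w); k=1+np.argmax(st[1:,4])
    cn,_=cv2.findContours((l==k).astype(np.uint8),cv2.RETR_EXTERNAL,cv2.CHAIN_APPROX_NONE)
    cc=max(cn,key=cv2.contourArea); h=cv2.convexHull(cc)
    (cu,cv_),r=cv2.minEnclosingCircle(h); 
    cx,cy=c[0]+half-cv_/s,c[1]+half-cu/s
    m=((x-cx)**2+(y-cy)**2<50**2)&(im.max(2)<165)
    n,l,st,ce=cv2.connectedComponentsWithStats(m.astype(np.uint8)); k=1+np.argmax(st[1:,4])
    fu,fv=ce[k]; fx,fy=c[0]+half-fv/s,c[1]+half-fu/s
    return cx,cy,r/s,fx,fy,st[k,4]/s/s,np.degrees(np.arctan2(fy-cy,fx-cx))
E
python3 - <<'E'
from h import *
for n in ["scene","side"]:
    p=env.snapshot(n)
    print(n,np.round(angs(p),1))
    # turntable at z=30: bright ring points
    K,R,t=map(np.array,(p["K"],p["R"],p["t"]))
    c=(600,5)
    im=rect(p,30,c,110,3.5); cv2.imwrite(f"pics/t_{n}.png",grid(im.copy(),c,110,3.5,20))
    im=rect(p,12,(570,20),190,2); cv2.imwrite(f"pics/b_{n}.png",grid(im.copy(),(570,20),190,2,20))
o=env.get_obs(); M=Ro.from_quat(o["tool_rot"]).as_matrix(); print(M.round(3))
print("shift to (598,5,260):",(M.T@(np.array([598,5,260])-o["tool_pos"])).round(1))
E
```

```text
scene [ 599.4    7.2   55.7  586.   -22.5 1057.4 -114.1]
side [ 598.3    2.5   57.1  586.4  -26.2  616.5 -112.6]
[[ 0.    -0.935  0.355]
 [ 0.     0.355  0.935]
 [-1.    -0.     0.   ]]
shift to (598,5,260): [ -28.7 -557.3 -383.1]
```

View pics/t_scene.png

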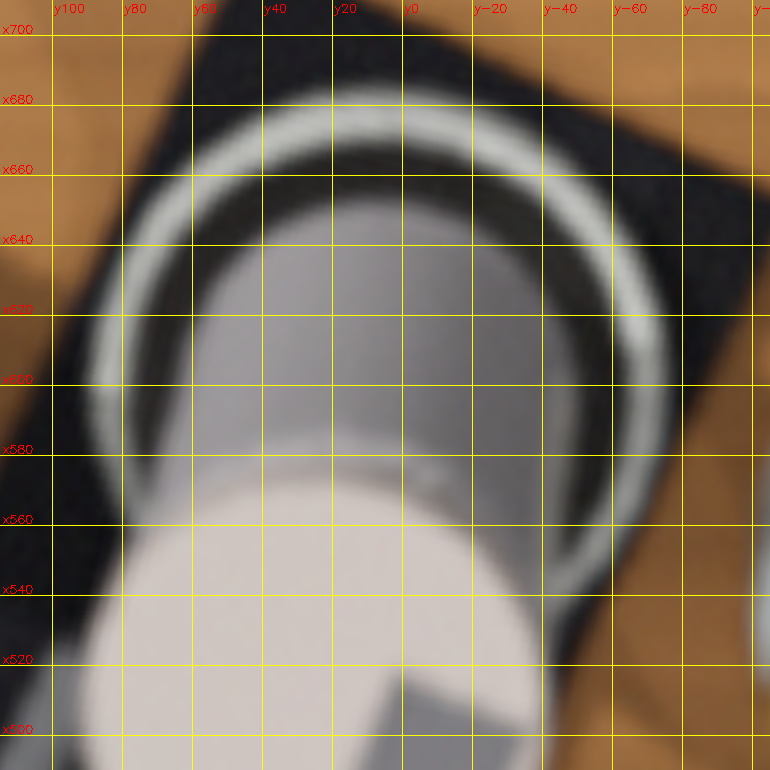

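View pics/t_side.png

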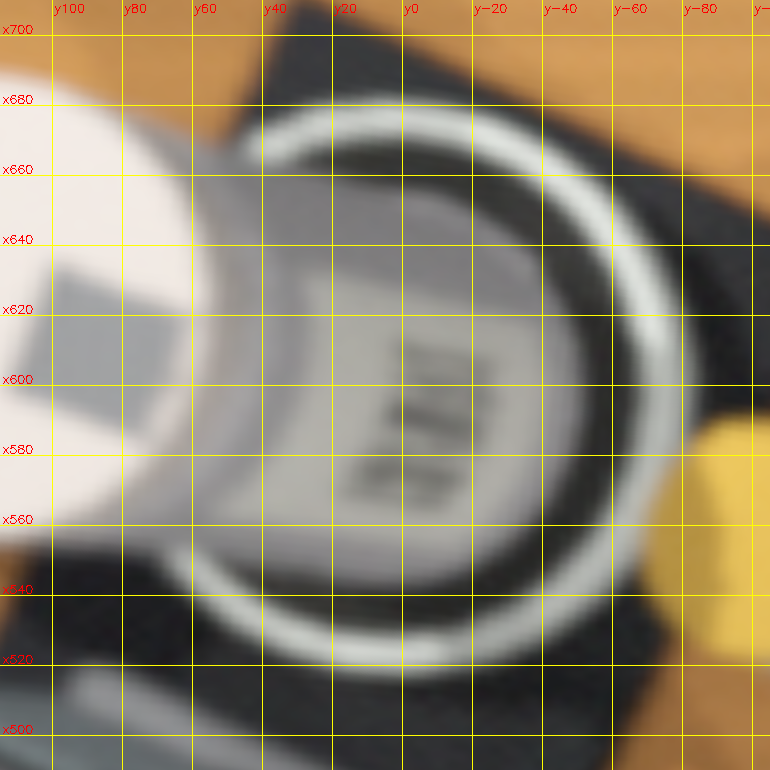

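View pics/b_scene.png

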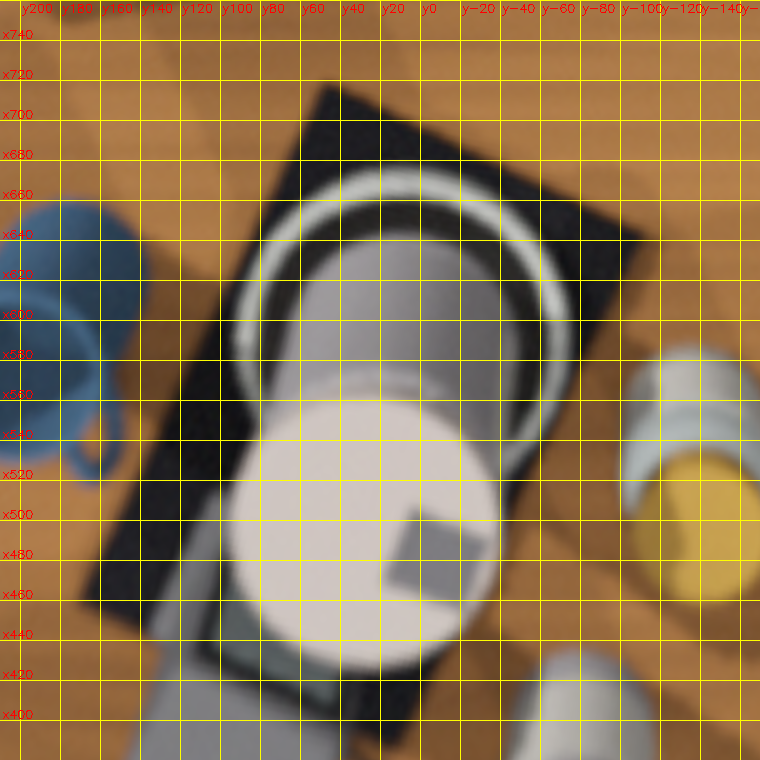

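View pics/b_side.png

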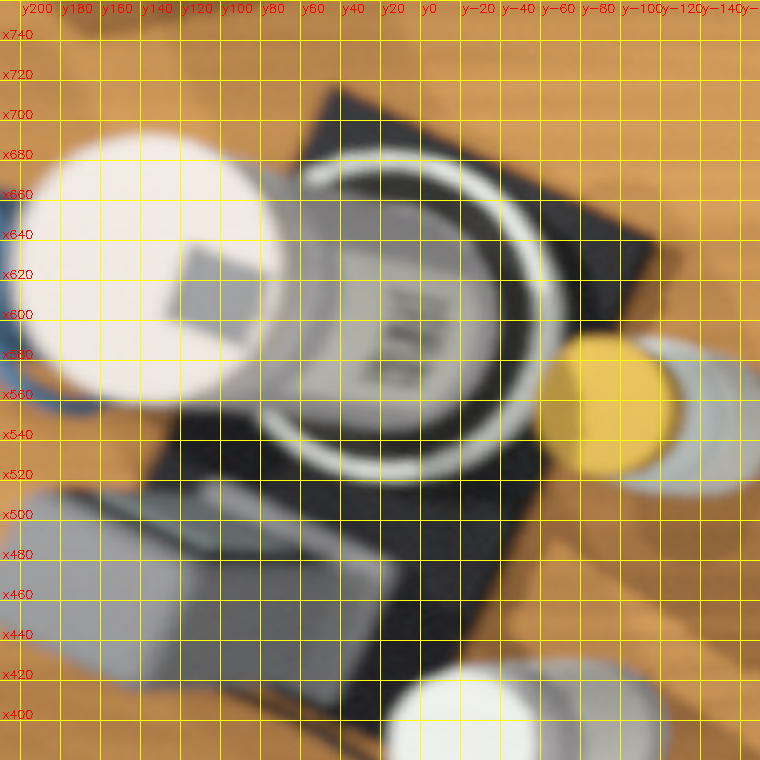

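Emit:
jog_arm(rows=[[[-0.069,-0.1,-0.07],[-0.3,0,0],0.06],[[-0.069,-0.2,-0.14],[-0.6,0,0],0.06],[[-0.069,-0.56,-0.383],[-1.527,0,0],0.06],[[-0.069,-0.56,-0.383],[-1.527,0,0],0.06],[[-0.069,-0.56,-0.383],[-1.527,0,0],0.06],[[-0.069,-0.56,-0.383],[-1.527,0,0],0.06],[[-0.069,-0.56,-0.383],[-1.527,0,0],0.06],[[-0.069,-0.56,-0.383],[-1.527,0,0],0.06],[[-0.069,-0.56,-0.383],[-1.527,0,0],0.06],[[-0.069,-0.56,-0.383],[-1.527,0,0],0.06]])

```text
time: 3.45
tool_pos: [467.5, 196.5, 287.0]
tool_rot: [0.678, -0.201, -0.678, -0.201]
force: [0.5, 0.8, -1.0]
width: 0.703
```

```bash
cat >> h.py <<'E'
def go(t,yaw=None):
    o=env.get_obs(); M=Ro.from_quat(o["tool_rot"]).as_matrix()
    z=M[:,2]; print("q",o["joint_positions"].round(3),"pos",o["tool_pos"].round(1),"jaw yaw",np.degrees(np.arctan2(z[1],z[0])).round(1),"x",M[:,0].round(3),"F",o["force"].round(1),"T",o["torque"].round(2),"w",round(o["width"],3))
    print("shift",(M.T@(np.array(t)-o["tool_pos"])).round(1))
E
python3 -c "
from h import *
go((600,4,300))"
```

```text
q [ 0.139 -0.159 -0.06   1.669  0.    -0.855] pos [467.5 196.5 287. ] jaw yaw 147.0 x [ 0.001  0.    -1.   ] F [ 0.5  0.8 -1. ] T [ 0.07 -0.01 -0.  ] w 0.703
shift [ -13.    89.2 -216. ]
```

Emit:
jog_arm(rows=[[[-0.013,0.089,-0.216],[-0.169,0,0],0.06],[[-0.013,0.089,-0.216],[-0.169,0,0],0.06],[[-0.013,0.089,-0.216],[-0.169,0,0],0.06],[[-0.013,0.089,-0.216],[-0.169,0,0],0.06],[[-0.013,0.089,-0.216],[-0.169,0,0],0.06],[[-0.013,0.089,-0.216],[-0.169,0,0],0.06],[[-0.013,0.089,-0.216],[-0.169,0,0],0.06]])

```text
time: 4.15
tool_pos: [598.4, 4.4, 299.2]
tool_rot: [-0.692, 0.145, 0.692, 0.146]
force: [0.6, 0.1, 1.6]
width: 0.704
```

```bash
python3 -c "
from h import *
p=env.snapshot('wrist');cv2.imwrite('pics/w1.png',p['pixels'][:,:,::-1]);print(p['K'].tolist(),p['R'].tolist(),p['t'].tolist())
go((600,4,190))"
```

```text
[[325.19226210127806, 0.0, 281.04808133618667], [0.0, 325.19226210127806, 209.26405768792182], [0.0, 0.0, 1.0]] [[-0.9154993310093823, 0.4023124943075904, 0.0023731509386488163], [0.3885578869474233, 0.8826391027199605, 0.264520288145646], [0.1043251811037294, 0.24309025334987674, -0.9643772007435502]] [545.0396152327825, -288.6729969561716, 379.8480899461001]
q [-0.21   0.128  0.247  1.691  0.    -1.367] pos [598.1   5.3 299.6] jaw yaw 156.3 x [-0.  0. -1.] F [-0.5  0.4  0.9] T [-0.04 -0.06  0.01] w 0.707
shift [109.6   0.4  -2.4]
```

View pics/w1.png

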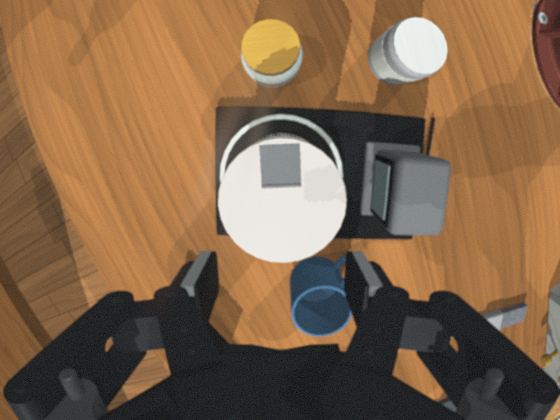

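```bash
cat >> h.py <<'E'
_old=rect
def rect(p,z,c=(610,0),half=130,s=3):
    R,t=np.array(p["R"]),np.array(p["t"]); K=np.array(p["K"])
    if abs(K[0,0]-325.19)>.1: return _old(p,z,c,half,s)
    n=int(2*half*s); v,u=np.mgrid[0:n,0:n]
    X=np.stack([c[0]+half-v/s,c[1]+half-u/s,np.full(u.shape,float(z))],-1)
    q,_=cv2.fisheye.projectPoints(X.reshape(1,-1,3),cv2.Rodrigues(R)[0],t.reshape(3,1),K,np.zeros(4))
    m=q.reshape(n,n,2).astype(np.float32)
    return cv2.remap(p["pixels"],m[...,0],m[...,1],cv2.INTER_CUBIC)[:,:,::-1].copy()
E
python3 - <<'E'
from h import *
p=env.snapshot('wrist')
for z in (170,172,174): print(z,np.round(angs(p,z),1))
c=(580,20);half=180;s=1.6
cv2.imwrite('pics/w1r.png',grid(rect(p,12,c,half,s),c,half,s))
E
```

```text
170 [ 593.6   -1.9   65.2  586.2  -23.7 1168.6 -108.7]
172 [ 593.7   -2.4   64.8  586.1  -23.9 1152.1 -109.4]
174 [ 593.2   -2.6   64.3  586.   -24.2 1134.6 -108.6]
```

View pics/w1r.png

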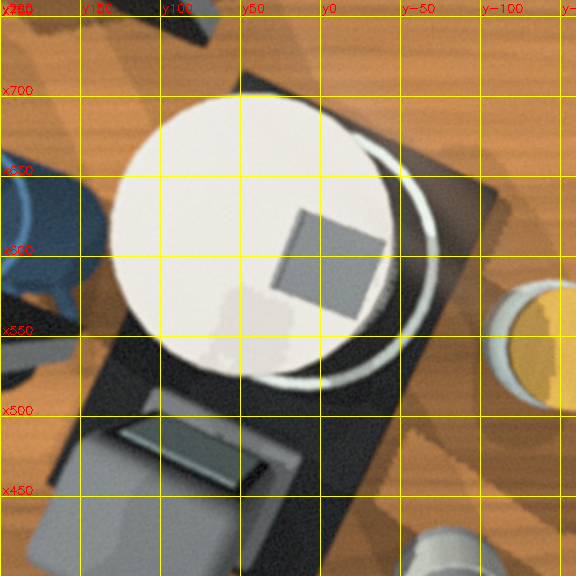

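Emit:
jog_arm(rows=[[[0.05,0,-0.002],[0,0,0],0.06],[[0.1,0,-0.002],[0,0,0],0.06],[[0.12,0,-0.002],[0,0,0],0.06],[[0.12,0,-0.002],[0,0,0],0.06]])

```text
time: 4.65
tool_pos: [597.6, 6.0, 176.1]
tool_rot: [-0.69, 0.144, 0.694, 0.144]
force: [0.2, -0.2, -0.0]
width: 0.705
```

```bash
python3 -c "
from h import *
go((599,4,170))
p=env.snapshot('side');cv2.imwrite('pics/s2.png',cv2.resize(p['pixels'][100:300,200:420,::-1],None,fx=3,fy=3))"
```

```text
q [-0.209  0.1   -0.007  1.469  0.    -1.368] pos [597.6   6.  176.1] jaw yaw 156.4 x [-0.006  0.001 -1.   ] F [ 0.2 -0.2 -0. ] T [-0.01 -0.02 -0.03] w 0.705
shift [ 6.1  1.3 -2.2]
```

View pics/s2.png

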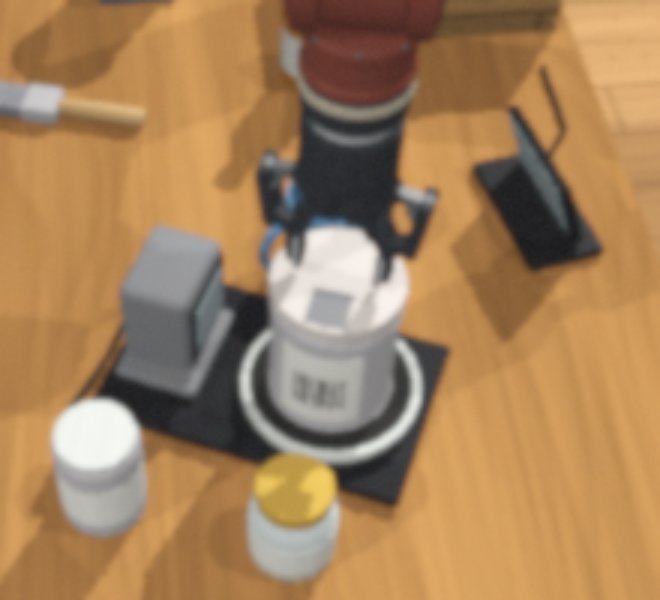

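Emit:
jog_arm(rows=[[[0.002,0.001,-0.002],[0,0,0],0.06],[[0.004,0.001,-0.002],[0,0,0],0.06],[[0.006,0.001,-0.002],[0,0,0],0.06],[[0.006,0.001,-0.002],[0,0,0],0.06]])

```text
time: 5.1
tool_pos: [601.8, 2.5, 174.1]
tool_rot: [0.692, -0.145, -0.692, -0.145]
force: [0.1, -0.4, 0.1]
width: 0.703
```

Emit:
jog_arm(rows=[[[0.003,0,0],[0,0,0],0.06],[[0.006,0,0],[0,0,0],0.06],[[0.006,0,0],[0,0,0],0.06]])

```text
time: 5.4
tool_pos: [601.3, 2.6, 167.0]
tool_rot: [-0.692, 0.145, 0.692, 0.145]
force: [-0.2, -0.4, -0.2]
width: 0.703
```

Emit:
jog_arm(rows=[[[0.002,0,0.001],[0,0,0],0.06],[[0.004,0,0.001],[0,0,0],0.06],[[0.004,0,0.001],[0,0,0],0.06]])

```text
time: 5.7
tool_pos: [601.1, 2.7, 164.9]
tool_rot: [0.693, -0.145, -0.691, -0.145]
force: [-1.6, -0.0, 7.5]
width: 0.706
```

Emit:
jog_arm(rows=[[[0.002,0,0],[0,0,0],0.06],[[0.004,0,0],[0,0,0],0.06],[[0.004,0,0],[0,0,0],0.06]])

```text
time: 6.0
tool_pos: [601.1, 2.7, 161.1]
tool_rot: [0.693, -0.145, -0.691, -0.145]
force: [-1.5, -1.2, 7.4]
width: 0.701
```

Emit:
jog_arm(rows=[[[0.002,0,0],[0,0,0],0.06],[[0.004,0,0],[0,0,0],0.06],[[0.004,0,0],[0,0,0],0.06]])

```text
time: 6.3
tool_pos: [601.2, 2.7, 158.9]
tool_rot: [0.693, -0.145, -0.691, -0.145]
force: [-6.2, 0.7, 20.5]
width: 0.699
```

Emit:
jog_arm(rows=[[[0.002,0,0],[0,0,0],0.06],[[0.002,0,0],[0,0,0],0.06]])

```text
time: 6.5
tool_pos: [601.4, 2.9, 158.9]
tool_rot: [0.694, -0.145, -0.691, -0.145]
force: [-10.9, 1.8, 34.1]
width: 0.7
```

Emit:
jog_arm(rows=[[[-0.002,0,0],[0.05,0,0],0.06],[[-0.002,0,0],[0.1,0,0],0.06],[[-0.002,0,0],[0.18,0,0],0.06],[[-0.002,0,0],[0.26,0,0],0.06],[[-0.002,0,0],[0.34,0,0],0.06],[[-0.002,0,0],[0.42,0,0],0.06],[[-0.002,0,0],[0.5,0,0],0.06],[[-0.002,0,0],[0.5,0,0],0.06]])

```text
time: 7.3
tool_pos: [600.9, 3.2, 158.9]
tool_rot: [0.635, -0.312, -0.634, -0.313]
force: [-7.8, 1.4, 20.5]
width: 0.7
```

```bash
python3 -c "
from h import *
go((600,4,159))
p=env.snapshot('side');cv2.imwrite('pics/s3.png',cv2.resize(p['pixels'][100:300,200:420,::-1],None,fx=3,fy=3))"
```

```text
q [-2.12e-01  1.01e-01 -3.70e-02  1.43e+00  1.00e-03 -8.68e-01] pos [600.9   3.2 158.9] jaw yaw 127.6 x [ 0.002  0.    -1.   ] F [-7.8  1.4 20.5] T [0.92 1.99 0.04] w 0.7
shift [-0.1  0.2  1.2]
```

View pics/s3.png

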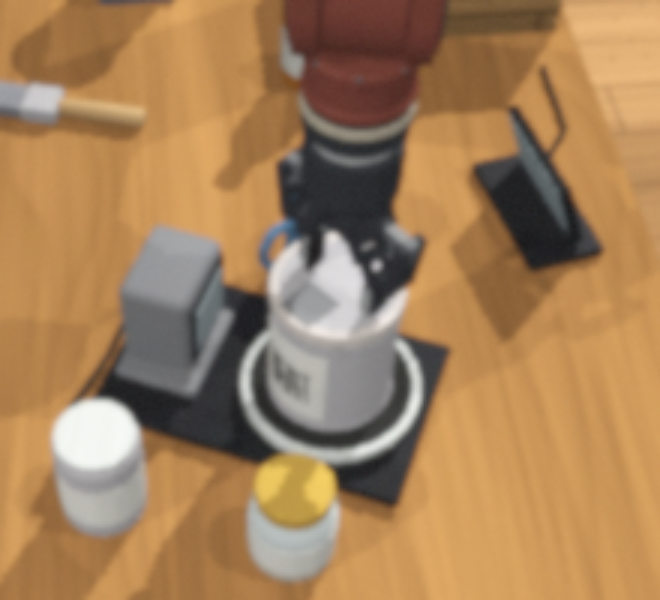

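The label turns with the tool: the lid is home and the label has moved left towards the reader. I'll carry on with the turn.

Emit:
jog_arm(rows=[[[0,0,0],[0.08,0,0],0.06],[[0,0,0],[0.2,0,0],0.06],[[0,0,0],[0.32,0,0],0.06],[[0,0,0],[0.44,0,0],0.06],[[0,0,0],[0.56,0,0],0.06],[[0,0,0],[0.68,0,0],0.06],[[0,0,0],[0.8,0,0],0.06],[[0,0,0],[0.92,0,0],0.06],[[0,0,0],[1.04,0,0],0.06],[[0,0,0],[1.11,0,0],0.06]])

```text
time: 8.35
tool_pos: [601.0, 2.6, 158.9]
tool_rot: [-0.375, 0.6, 0.373, 0.601]
force: [-9.0, -0.5, 22.7]
width: 0.703
```

Emit:
jog_arm(rows=[[[0,0,0],[0,0,0],0.06],[[0,0,0],[0,0,0],0.06],[[-0.005,0,0],[0,0,0],0.06],[[-0.05,0,0],[0,0,0],0.06],[[-0.1,0,0],[0,0,0],0.06],[[-0.15,0,0],[0,0,0],0.06],[[-0.15,0,0],[0,0,0],0.06],[[-0.15,0,0],[0,0,0],0.06]])

```text
time: 9.15
tool_pos: [601.4, 2.8, 307.1]
tool_rot: [-0.376, 0.599, 0.375, 0.6]
force: [0.0, 0.0, 0.1]
width: 0.697
```

```bash
python3 -c "
from h import *
go((600,4,159))
p=env.snapshot('side');cv2.imwrite('pics/s4.png',cv2.resize(p['pixels'][100:300,200:420,::-1],None,fx=3,fy=3))
p=env.snapshot('wrist');cv2.imwrite('pics/w4.png',p['pixels'][:,:,::-1])
c=(580,20);half=180;s=1.6
cv2.imwrite('pics/w4r.png',grid(rect(p,164,c,half,s),c,half,s))
"
```

```text
q [-0.213  0.139  0.273  1.702  0.     0.239] pos [601.4   2.8 307.1] jaw yaw 64.1 x [ 0.003 -0.    -1.   ] F [0.  0.  0.1] T [ 0.01 -0.02 -0.03] w 0.697
shift [148.1   2.2   0.4]
```

View pics/s4.png

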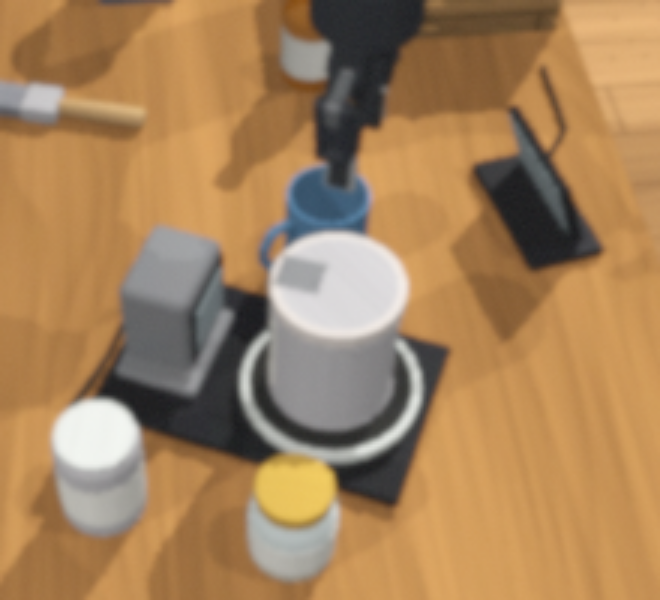

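View pics/w4.png

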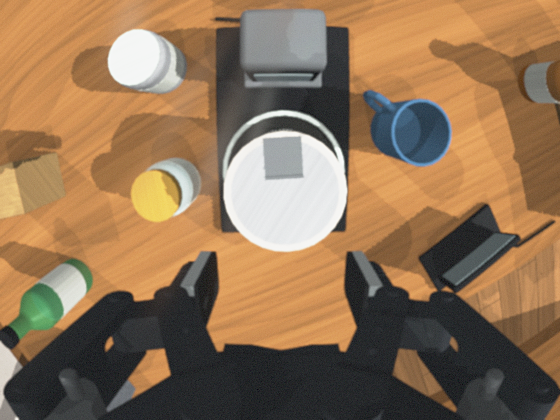

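View pics/w4r.png

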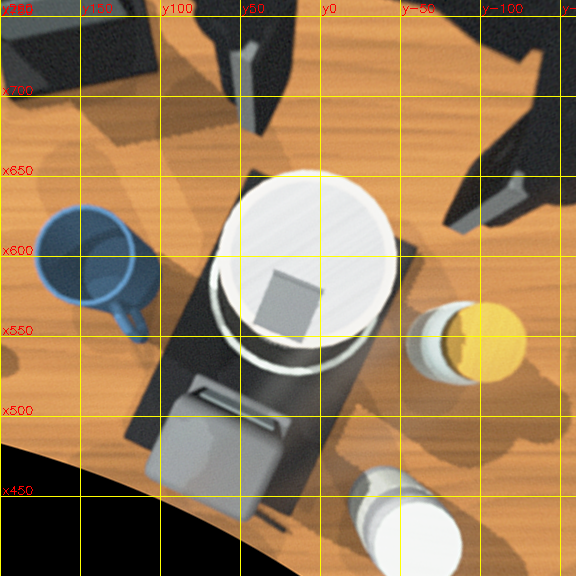

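```bash
python3 - <<'E'
from h import *
for n in ["scene","side"]:
    p=env.snapshot(n)
    for z in (164,174): print(n,z,np.round(angs(p,z),1))
    for k in ["mug","jar","small_canister"]:
        print(k,[np.round(q["position"]).tolist() for q in env.look_for(p,k)[:1]])
    c=(600,5)
    A=[rect(p,z,c,110,1.7) for z in (30,164)]
    cv2.imwrite(f"pics/f_{n}.png",np.hstack([grid(a,c,110,1.7,20) for a in A]))
E
```

```text
scene 164 [ 600.1    8.8   56.1  570.    19.8 1150.4  160. ]
scene 174 [ 606.4    7.5   55.5  576.4   18.4 1142.1  159.9]
mug [[612.0, 179.0, 52.0]]
jar [[568.0, -136.0, 82.0]]
small_canister [[420.0, -82.0, 91.0]]
side 164 [598.5   4.   57.6 557.9  20.7  51.2 157.7]
side 174 [597.   -4.2  56.9 556.7  12.2  49.6 157.8]
mug [[612.0, 187.0, 71.0]]
jar [[548.0, -161.0, 85.0]]
small_canister [[400.0, -104.0, 95.0]]
```

View pics/f_scene.png

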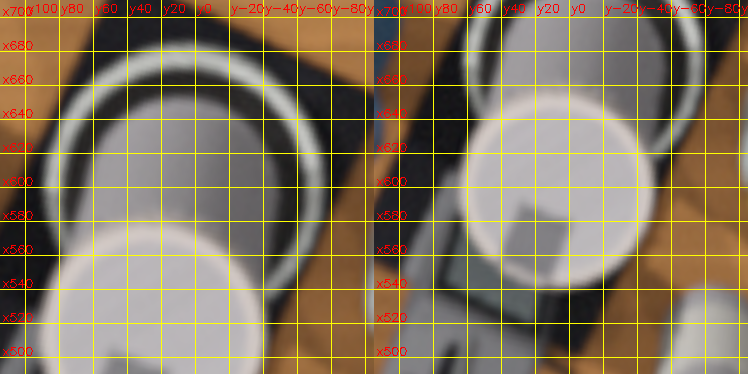

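View pics/f_side.png

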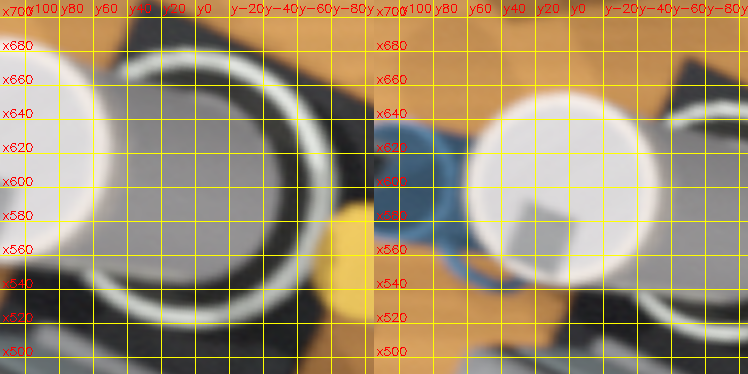

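```bash
python3 -c "
from h import *
go((600,4,159)); print(env.finish_job())"
```

```text
q [-0.213  0.139  0.27   1.703  0.     0.239] pos [600.5   3.  305.2] jaw yaw 64.1 x [-0.001  0.    -1.   ] F [-0.4  0.1 -0.6] T [-0.01 -0.01 -0.  ] w 0.709
shift [146.2   0.8   0.7]
the job is handed in; nothing more can be done
None
```

I pushed the lid home and turned the canister about 92° clockwise so its label faces the reader, then handed the job in at about 9.5 s. I used two half-open fingertips, centred over the turntable axis, both to press the lid down and to turn the canister.

- **Lid:** it came up against a solid stop. The fingertips stayed at the same height while the push rose from 20 to 34 N. In the pictures, the lid top now fits the 164 mm "fully home" height.
- **Label direction:** the pour flap points to about 158–160° and the stand to about 154.5°, so the label is roughly 4–5° off square against the 12° allowed. I could have corrected this but left it, because it was well inside the limit.
- **Position:** the canister is upright, and its axis is within a few mm of the turntable's axis. The two fixed cameras disagree by about 5 mm in y on the lid's centre, and by up to 9 mm on the turntable's, close to calibration error.
- **Bystanders:** I rechecked only the mug, jar and small canister at the end.
  - All three look unmoved from the scene camera, to within 3 mm.
  - From the side camera the mug read 13 mm off in y. I put that down to the arm or canister blocking part of the view, as the arm never went near it.
- **Arm:** at hand-in it was about 140 mm above the lid, touching nothing, with wrist force close to zero.

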